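# Hang the pestle in the drying ring

### The arm

A 7-joint arm with a two-finger parallel gripper is mounted at the origin on a cart in front of the work surface, level with it; the furniture and walls round the work are solid. World frame = base frame: x ahead of the robot, y to its left, z up, the work surface at z = 0. Lengths are in m, angles in rad, forces in N, time in s.
With the tool pointing down it reaches from about 0.35 to 0.9 m from the base axis. Payload 19.9 kg.
Tool frame: the origin (TCP) lies at the very end of the fingers, on their centre line; the grasp point (between the pads) lies manip.grip_point_offset behind it (manip.grip_point_offset is the distance from the TCP to the grasp point, in m); z points along the fingers, y is the line along which they close (so a half turn about z gives the same grasp; the last joint's range is limited). The gripper opens to 94 mm and grips with 3 to 60 N. Pads are 16 mm wide; open, the fingers measure 119 mm over their backs; the gripper's body (75 mm by 177 mm) begins 78 mm behind the grasp point.
Start: joints at [1.119, 0.417, -0.01, 1.614, 0.005, 1.111, -0.053], TCP at [0.25, -0.573, 0.205] pointing down, gripper open.
Joint ranges: [-2.81, 2.81], [-0.39, 2.02], [-1.27, 1.25], [0.06, 2.57], [-1.19, 4.33], [0.19, 2], [-2.82, 2.82]. Speed limits (rad/s): [1.89, 1.89, 2.39, 2.39, 3.01, 3.01, 3.01].

### API

Orientations are given as a unit quaternion [x, y, z, w].
In Python, from workcell import readout, cams, order, manip gives the robot as it stands.
- The arm moves only by the tool carry_out, never from a script. Its argument "moves" is a list of rows, each a list of 5 numbers: the shift along the tool's x, y, z each as a share of 0.08 m, from -1 to 1, then the turn about the tool's z as a share of 0.5 rad, from -1 to 1, then the gripper's target within -1 to 1 (shut at 1, half-way at 0, fully open at -1). A call has 1 to 10 rows; each row is the pose to reach, as a shift and turn from the pose commanded when the call began, along the tool's axes at that moment; what a row does not reach only later rows make up. A row lasts 1/10 s, in which the tool goes at most 50 mm and 8.59 degrees, less where a joint would pass 70% of its speed; a pose out of reach is approached as far as the arm can. A call with a number of a shift or a turn outside -1 to 1 is refused whole. A call with a gripper value outside its range is refused whole. The fingers move at their own pace and stop on an object; the grip force is fixed at half the most. Time passes only in rows, so rows that repeat a pose let the fingers close. It gives the time, the measured TCP pose, the force, the opening and the grip force at its end, in the units of the state.
- readout.observe(): the state, without advancing time (a new reading comes with each control period).
- cams.get_image(name): name is "side" or "top" or "wrist"; returns a dict with "frame" (384x512x3 uint8, red, green, blue), "intrinsics" (3x3 intrinsics, pixels), "pose" (4x4, takes a point from camera to world coordinates). Camera axes: x right, y down, z forward; pixel columns grow to the right and rows downward; lengths in m; the calibration is good to about 2 mm. A picture is of the moment at which its call begins. There is no depth.
- order.finish_job(): hands the job in; it is judged then, once.
The state is a dict: "time_s": time; "qpos": joint angles; "qd": joint speeds; "joint_efforts": joint torques, N m; "tool_pos": TCP position; "tool_rot": TCP orientation; "ft_force": force on the tool from outside, world axes, zero at the start; "moment": the same for the moment, N m; "finger_gap": finger opening in m; "finger_force": force on a finger pad.
Only numpy, scipy, OpenCV 4.12 (cv2) and the standard library are available. Lean on these libraries where they do the work, as an engineer would, in place of code of your own. Each camera call takes 0.05 s, during which the arm holds its last target. There are 200 camera calls.

### The job

Take the wide-headed pestle out of the white wash-up block and hang it to dry in the ring of the ring stand: lower it handle-first down through the ring until its head rests on the ring, upright, then let go. Leave the slim-headed pestle in the block and do not push the mortar about.

Things in the scene. Friction and masses are not known exactly. Their poses are not given: they have to be found in the camera images.
- pestle_wide: White porcelain pestle, 0.13 to 0.21 kg, standing head up in a fixed white block. Origin: centre of the butt (handle's lower end), 10 mm above the table at the start; z runs up its axis to the head. Round about z. Handle 14 mm in diameter, z = 0 to 80 mm; conical shoulder z = 80 to 90 mm; head a 46 mm cylinder, z = 90 to 120 mm (grip here); domed top to z = 133 mm.
- pestle_slim: Bystander: pestle with a head only 26 mm in diameter, else the same shape and origin, 0.07 kg, in the block's other hole. Which hole holds which varies. The block is 64 x 170 x 50 mm high, its two holes 110 mm apart along its length, 17 mm wide, 40 mm deep.
- ring (a point): Centre of the fixed level ring, at its wire's top, 116 mm above the table. 8 mm round steel wire, 32 mm inside and 48 mm outside diameter. Its x axis points level to the stand's rod, 70 mm away; nothing of the stand rises over 3 mm above the ring. Under the ring lies the 10 mm base plate. A pestle hanging home has its butt about 87 mm below this point.
- mortar: Bystander: white porcelain mortar (bowl), 90 mm across, 55 mm high, 0.45 kg, standing loose on the table. Origin: centre of its underside.
Mind the look-alikes: they are no part of the job. What is shaped like the pestle_wide but purple or yellow is not meant.

How it is judged:
By the outcome, as a careful person would: the job done as asked, in the order asked, and still so for the second after the job is handed in, with the robot touching nothing.
It also fails if it takes over 35 s, if anything falls off the work surface, if the arm or the gripper's body presses on something with over 40 N, if the wrist force passes 120 N, or if a joint passes its speed limit or range.

## Working session

There is one attempt and no reset: what is moved stays moved. The work goes in short steps, Python scripts to look and compute and a tool call to move; the robot and the scene stay as the last step left them, time stands still between calls to the robot, and variables do not carry over. Pictures are saved under pics/ and viewed, at most 10 in all, crops included, and the job is handed in when it is done.

Besides the shell and the picture viewer there is one more tool, called after "Emit:" by a JSON object that holds its "method" and its "body". carry_out: Moves the arm, as the interface text tells. Shift numbers are shares of 0.08 m and turn numbers shares of 0.5 rad, none past 1 either way. Its arguments: {"type":"object","properties":{"moves":{"type":"array","items":{"type":"array","items":{"type":"number"}}}},"required":["moves"]}

```bash
mkdir -p pics && cat > h.py <<'E'
import numpy as np, cv2
from workcell import readout, cams, order, manip
def grab(n,f):
    d=cams.get_image(n); cv2.imwrite(f'pics/{f}.png',d['frame'][:,:,::-1]); np.savez(f'pics/{f}.npz',**{k:np.array(v) for k,v in d.items()}); return d
def load(f): return np.load(f'pics/{f}.npz')
def onplane(d,u,v,z):
    K=d['intrinsics'];T=d['pose'];r=T[:3,:3]@np.linalg.inv(K)@[u,v,1];o=T[:3,3];return o+r*(z-o[2])/r[2]
def proj(d,p):
    K=d['intrinsics'];T=d['pose'];c=T[:3,:3].T@(np.array(p)-T[:3,3]);q=K@c;return q[:2]/q[2]
E
python3 - <<'E'
from h import *
a=grab('top','top0')['frame'];b=grab('side','side0')['frame']
s=readout.observe();print(s['tool_pos'],s['tool_rot'],s['finger_gap'],manip.grip_point_offset,s['time_s'])
for f in('top0','side0'):print(load(f)['pose'].round(3))
E
```

```text
[ 0.24945038 -0.57270747  0.2049038 ] [ 9.78979372e-01  2.03958573e-01 -1.40143767e-04 -5.19311281e-04] 0.0938931604333777 0.0188 0.1
[[-0.009 -0.999  0.039  0.482]
 [-1.     0.009 -0.009 -0.164]
 [ 0.009 -0.039 -0.999  0.944]
 [ 0.     0.     0.     1.   ]]
[[-0.879 -0.257  0.401  0.176]
 [-0.476  0.504 -0.721  0.473]
 [-0.017 -0.825 -0.565  0.6  ]
 [ 0.     0.     0.     1.   ]]
```

View pics/top0.png

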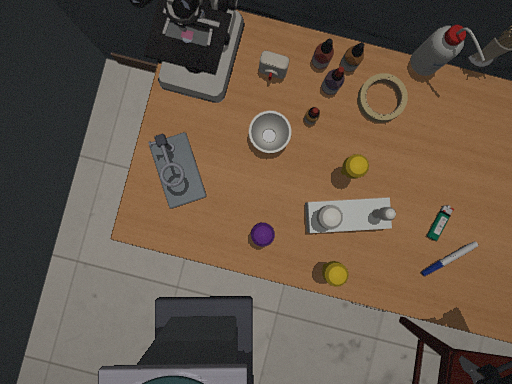

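View pics/side0.png

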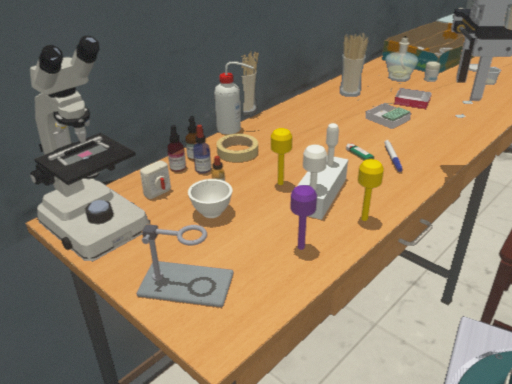

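The top view shows the wide head at (330,217), the slim one at (388,213), the ring at (173,174) with its rod near (160,140), the mortar at (270,132), and yellow and purple decoys. The side view agrees: wide head (315,157), ring (191,235).

```bash
python3 - <<'E'
from h import *
t=load('top0');s=load('side0')
for n,(u,v),z in [('wide',(330,216.5),.13),('slim',(388.5,213),.13),('ring',(173,174),.116),('rod',(160,140),.116),('purple',(262,234),.13),('y1',(356,166),.13),('y2',(336,274),.13),('mortar',(270,132),.055)]:
    p=onplane(t,u,v,z);print(n,p.round(4),proj(s,p).round(1))
for c in [(308,205),(389,198),(391,228),(310,233)]:print(onplane(t,*c,.05).round(3))
f=t['frame'][:,:,::-1]
c1=cv2.resize(f[190:245,295:405],None,fx=5,fy=5,interpolation=cv2.INTER_CUBIC);c2=cv2.resize(f[125:215,140:215],None,fx=5,fy=5,interpolation=cv2.INTER_CUBIC)[:,:]
im=np.zeros((450,800,3),np.uint8);c1=c1[:, :425];im[:275,:425]=c1;im[:450,425:800]=c2;cv2.imwrite('pics/crop.png',im)
E
```

```text
wide [ 0.4729 -0.3195  0.13  ] [315.4 152.9]
slim [ 0.4785 -0.4301  0.13  ] [333.2 129.2]
ring [ 0.557  -0.0221  0.116 ] [193.3 231.4]
rod [0.6227 0.0026 0.116 ] [150.4 228.3]
purple [ 0.4413 -0.1911  0.13  ] [303.9 189.8]
y1 [ 0.5679 -0.3703  0.13  ] [282.2 132.2]
y2 [ 0.3653 -0.329   0.13  ] [371.4 163.5]
mortar [ 0.6479 -0.2123  0.055 ] [211.3 190.1]
[ 0.496 -0.29   0.05 ]
[ 0.509 -0.458  0.05 ]
[ 0.447 -0.461  0.05 ]
[ 0.438 -0.293  0.05 ]
```

View pics/crop.png

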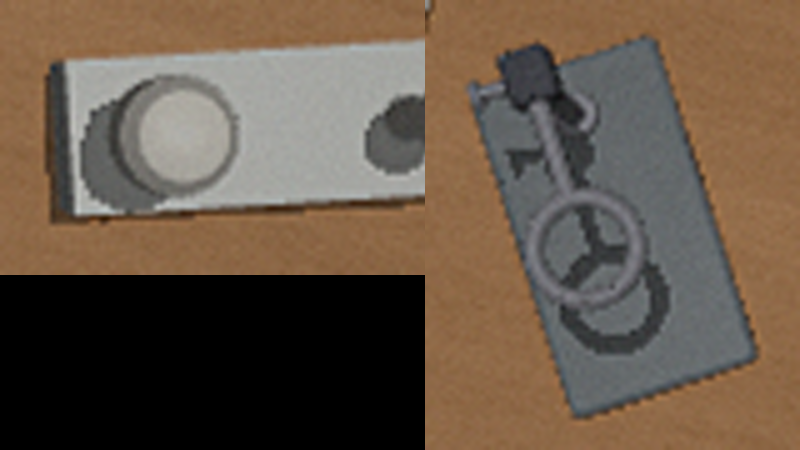

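Everything agrees between the two views: 110.7 mm hole spacing and 70 mm from ring to rod. The current finger line is roughly perpendicular to the stand's rod and clears the neighbours, so no turning is needed. I'll move above the wide pestle.

Emit:
{"method": "carry_out", "body": {"moves": [[0.48,-0.22,0,0,-1],[0.95,-0.44,0,0,-1],[0.95,-0.44,0,0,-1]]}}

```text
time_s: 0.4
tool_pos: [0.3096, -0.5062, 0.2053]
tool_rot: [0.978, 0.207, 0.001, -0.001]
ft_force: [-0.0, 0.2, -0.1]
finger_gap: 0.0944
finger_force: 0.0
```

Emit:
{"method": "carry_out", "body": {"moves": [[0.48,-0.22,0,0,-1],[0.95,-0.44,0,0,-1],[0.95,-0.44,0,0,-1]]}}

```text
time_s: 0.7
tool_pos: [0.3647, -0.4435, 0.2053]
tool_rot: [0.978, 0.207, 0.001, -0.001]
ft_force: [-0.9, 0.2, -0.6]
finger_gap: 0.0938
finger_force: 0.0
```

Emit:
{"method": "carry_out", "body": {"moves": [[0.48,-0.22,0,0,-1],[0.95,-0.44,0,0,-1],[0.95,-0.44,0,0,-1]]}}

```text
time_s: 1.0
tool_pos: [0.4199, -0.381, 0.2053]
tool_rot: [0.978, 0.207, 0.001, -0.001]
ft_force: [0.5, 0.4, -0.6]
finger_gap: 0.0938
finger_force: 0.0
```

Emit:
{"method": "carry_out", "body": {"moves": [[0.48,-0.22,0,0,-1],[0.95,-0.44,0,0,-1],[0.95,-0.44,0,0,-1],[0.95,-0.44,0,0,-1]]}}

```text
time_s: 1.4
tool_pos: [0.472, -0.3225, 0.2052]
tool_rot: [0.979, 0.205, -0.0, -0.0]
ft_force: [-0.1, -0.3, -0.1]
finger_gap: 0.094
finger_force: 0.0
```

```bash
python3 - <<'E'
from h import *
d=grab('wrist','w1');s=readout.observe();print(s['tool_pos'],s['tool_rot'],s['time_s'],d['pose'].round(3))
print(proj(d,[.4725,-.321,.143]),proj(d,[.4725,-.321,.13]))
E
```

```text
[ 0.47137148 -0.32340455  0.20520896] [ 9.79028695e-01  2.03722089e-01 -3.52923747e-04 -1.66146800e-05] 1.45 [[ 0.4   -0.889 -0.221  0.535]
 [-0.917 -0.388 -0.095 -0.295]
 [-0.001  0.241 -0.971  0.384]
 [ 0.     0.     0.     1.   ]]
[250.18082572 202.93746406] [250.28909781 198.37024607]
```

View pics/w1.png

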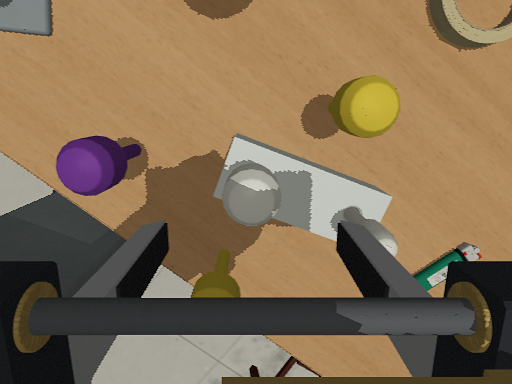

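The wrist view shows the wide head centred near (252,195), against a predicted (250,198). That is about 2 mm ahead of where I had it, so I'll shift slightly, go down and grip.

Emit:
{"method": "carry_out", "body": {"moves": [[0.04,0,0.1,0,-1],[0.04,0,0.4,0,-1],[0.04,0,0.7,0,-1],[0.04,0,0.7,0,-1]]}}

```text
time_s: 1.85
tool_pos: [0.4729, -0.3211, 0.1463]
tool_rot: [0.979, 0.203, -0.002, -0.002]
ft_force: [-0.4, -0.3, 1.1]
finger_gap: 0.0939
finger_force: 0.0
```

Emit:
{"method": "carry_out", "body": {"moves": [[0,0,0.2,0,-1],[0,0,0.4,0,-1],[0,0,0.55,0,-1],[0,0,0.55,0,-1],[0,0,0.55,0,1],[0,0,0.55,0,1],[0,0,0.55,0,1],[0,0,0.55,0,1],[0,0,0.55,0,1],[0,0,0.55,0,1]]}}

```text
time_s: 2.85
tool_pos: [0.475, -0.3212, 0.1056]
tool_rot: [0.979, 0.204, 0.0, 0.0]
ft_force: [0.3, 0.2, 1.0]
finger_gap: 0.0494
finger_force: 0.0
```

Emit:
{"method": "carry_out", "body": {"moves": [[0,0,0,0,1],[0,0,0,0,1],[0,0,0,0,1]]}}

```text
time_s: 3.15
tool_pos: [0.475, -0.3212, 0.1055]
tool_rot: [0.979, 0.204, 0.0, -0.0]
ft_force: [0.0, 0.1, 2.1]
finger_gap: 0.045
finger_force: 30.0
```

Emit:
{"method": "carry_out", "body": {"moves": [[0,0,-0.15,0,1],[0,0,-0.4,0,1],[0,0,-0.65,0,1],[0,0,-0.9,0,1],[0,0,-0.9,0,1]]}}

```text
time_s: 3.65
tool_pos: [0.4761, -0.3219, 0.1805]
tool_rot: [0.979, 0.204, 0.001, 0.001]
ft_force: [0.2, -1.2, -1.4]
finger_gap: 0.045
finger_force: 30.0
```

Emit:
{"method": "carry_out", "body": {"moves": [[0,0,-0.3,0,1],[0,0,-0.6,0,1],[0,0,-0.95,0,1],[0,0,-0.95,0,1],[0,0,-0.95,0,1]]}}

```text
time_s: 4.15
tool_pos: [0.4749, -0.3211, 0.2531]
tool_rot: [0.979, 0.204, -0.0, 0.0]
ft_force: [-0.2, 0.1, -1.2]
finger_gap: 0.0445
finger_force: 30.0
```

```bash
python3 - <<'E'
from h import *
d=grab('side','s2');w=grab('wrist','w2')
s=readout.observe();print(s['tool_pos'],s['finger_gap'],s['ft_force'],s['time_s'])
p=s['tool_pos'];print(proj(d,p),proj(d,p-[0,0,.095]))
im=np.zeros((384,800,3),np.uint8);im[:,:512]=w['frame'][:,:,::-1]
c=d['frame'][20:212,240:384,::-1];im[:,512:]=cv2.resize(c,(288,384));cv2.imwrite('pics/c2.png',im)
E
```

```text
[ 0.47449002 -0.32092778  0.2521642 ] 0.04524870054463449 [-0.17122256 -0.13588494 -2.12175718] 4.25
[318.74520554  92.63441165] [315.74218254 139.90109063]
```

View pics/c2.png

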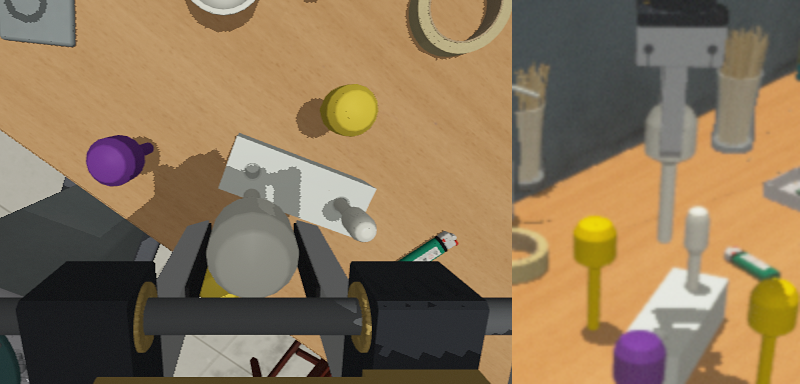

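The pestle came out held upright, with its butt at about side px (317,141) against a predicted (316,140). The slim one is still in the block. Next I'll carry it to the ring.

Emit:
{"method": "carry_out", "body": {"moves": [[0.15,-0.19,0,0,1],[0.3,-0.38,0,0,1],[0.45,-0.57,0,0,1],[0.61,-0.76,0,0,1]]}}

```text
time_s: 4.65
tool_pos: [0.4951, -0.2451, 0.2522]
tool_rot: [0.979, 0.204, -0.001, -0.001]
ft_force: [0.8, 0.6, -1.3]
finger_gap: 0.0451
finger_force: 30.0
```

Emit:
{"method": "carry_out", "body": {"moves": [[0.15,-0.19,0,0,1],[0.3,-0.38,0,0,1],[0.45,-0.57,0,0,1],[0.61,-0.76,0,0,1]]}}

```text
time_s: 5.05
tool_pos: [0.5155, -0.1699, 0.2523]
tool_rot: [0.979, 0.204, -0.001, -0.0]
ft_force: [0.5, -0.3, -0.7]
finger_gap: 0.0452
finger_force: 30.0
```

Emit:
{"method": "carry_out", "body": {"moves": [[0.15,-0.19,0,0,1],[0.3,-0.38,0,0,1],[0.45,-0.57,0,0,1],[0.61,-0.76,0,0,1]]}}

```text
time_s: 5.45
tool_pos: [0.536, -0.0948, 0.2523]
tool_rot: [0.979, 0.204, -0.001, -0.0]
ft_force: [-0.4, 0.2, -1.6]
finger_gap: 0.045
finger_force: 30.0
```

Emit:
{"method": "carry_out", "body": {"moves": [[0.15,-0.19,0,0,1],[0.3,-0.38,0,0,1],[0.45,-0.57,0,0,1],[0.61,-0.76,0,0,1],[0.61,-0.76,0,0,1],[0.61,-0.76,0,0,1]]}}

```text
time_s: 6.05
tool_pos: [0.5564, -0.0204, 0.2525]
tool_rot: [0.979, 0.204, -0.001, -0.0]
ft_force: [0.0, 0.4, -0.9]
finger_gap: 0.0452
finger_force: 30.0
```

```bash
python3 - <<'E'
from h import *
d=grab('side','s3');w=grab('wrist','w3')
s=readout.observe();p=s['tool_pos'];print(p,s['tool_rot'],s['time_s'])
print('butt side',proj(d,p-[0,0,.095]),'tcp',proj(d,p))
r=np.array([.5565,-.0205,.116]);print('ring',proj(d,r),proj(w,r),'px/mm x,y',(proj(d,r+[.01,0,0])-proj(d,r))/10,(proj(d,r+[0,.01,0])-proj(d,r))/10)
im=np.zeros((480,800,3),np.uint8);im[:192,:256]=cv2.resize(w['frame'][:,:,::-1],(256,192),interpolation=cv2.INTER_AREA)
im[:,256:]=cv2.resize(d['frame'][120:280,100:281,::-1],(544,480),interpolation=cv2.INTER_CUBIC);cv2.imwrite('pics/c3.png',im)
E
```

```text
[ 0.55648953 -0.02117964  0.25286713] [ 9.79073284e-01  2.03507350e-01 -5.11416887e-04 -2.62337976e-05] 6.15
butt side [190.97789365 210.30465818] tcp [185.26151626 156.09009073]
ring [193.00106388 232.07133959] [251.55166204 182.32547824] px/mm x,y [-0.52518751 -0.17922127] [-0.35882521  0.35383287]
```

View pics/c3.png

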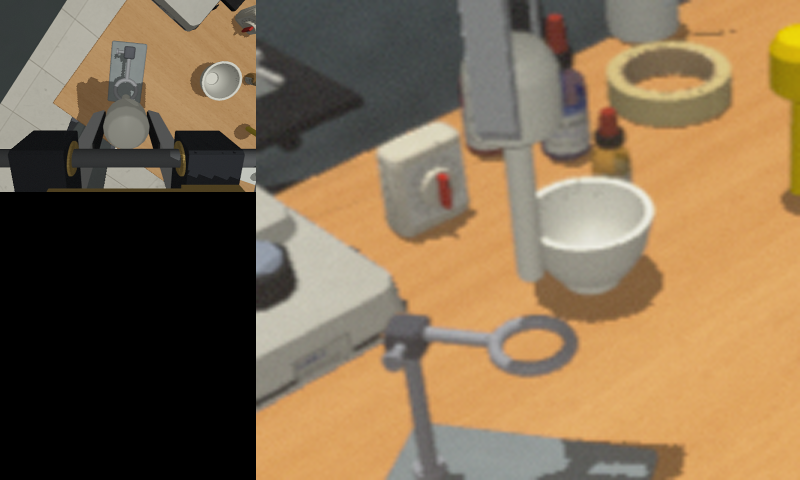

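In the side view the butt is at (190.8,212) and the ring centre at (192.2,235). Both are off their predictions by about the same amount, so the pestle is within 1-2 mm of the ring axis. I'll lower it into the ring.

Emit:
{"method": "carry_out", "body": {"moves": [[0,0,0.15,0,1],[0,0,0.3,0,1],[0,0,0.45,0,1],[0,0,0.6,0,1],[0,0,0.75,0,1],[0,0,0.85,0,1],[0,0,0.85,0,1]]}}

```text
time_s: 6.85
tool_pos: [0.5563, -0.0202, 0.1841]
tool_rot: [0.979, 0.204, -0.001, -0.0]
ft_force: [0.1, 0.5, -1.2]
finger_gap: 0.0452
finger_force: 30.0
```

Emit:
{"method": "carry_out", "body": {"moves": [[0,0,0.12,0,1],[0,0,0.24,0,1],[0,0,0.36,0,1],[0,0,0.48,0,1],[0,0,0.6,0,1],[0,0,0.65,0,1],[0,0,0.65,0,1],[0,0,0.65,0,1]]}}

```text
time_s: 7.65
tool_pos: [0.557, -0.0203, 0.1337]
tool_rot: [0.979, 0.204, 0.0, -0.0]
ft_force: [-0.7, 0.3, -0.8]
finger_gap: 0.0452
finger_force: 30.0
```

```bash
python3 - <<'E'
from h import *
d=grab('side','s4')
s=readout.observe();p=s['tool_pos'];print(p,s['ft_force'],s['moment'],s['time_s'])
cv2.imwrite('pics/c4.png',cv2.resize(d['frame'][160:310,110:260,::-1],(600,600),interpolation=cv2.INTER_CUBIC))
E
```

```text
[ 0.55709856 -0.02026821  0.13380504] [-0.63784425  0.45128615 -1.59840872] [-0.03869282  0.03758533 -0.0119852 ] 7.7
```

View pics/c4.png

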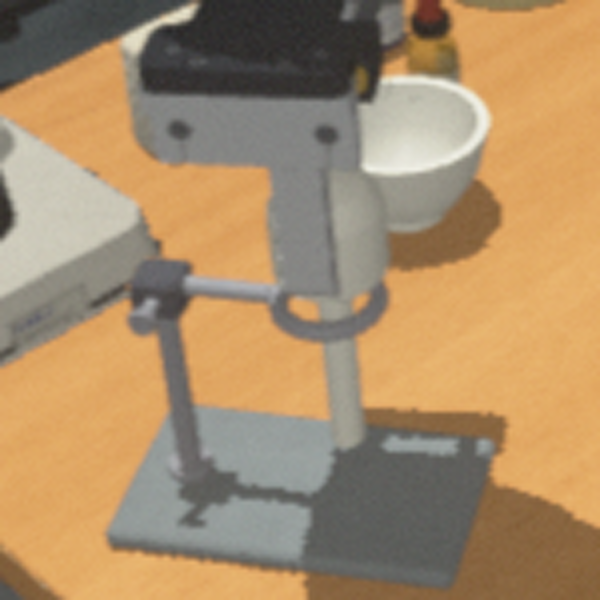

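The handle is through the ring and upright. At ring level it is about 7 crop px (≈2 mm) right of the ring centre (330,313). I'll nudge it 2 mm along tool x and lower to contact slowly.

Emit:
{"method": "carry_out", "body": {"moves": [[0.025,0,0,0,1],[0.025,0,0.03,0,1],[0.025,0,0.06,0,1],[0.025,0,0.08,0,1],[0.025,0,0.08,0,1]]}}

```text
time_s: 8.2
tool_pos: [0.5585, -0.0195, 0.1267]
tool_rot: [0.979, 0.204, -0.0, -0.0]
ft_force: [-0.4, 0.9, -0.6]
finger_gap: 0.0449
finger_force: 30.0
```

Emit:
{"method": "carry_out", "body": {"moves": [[0,0,0.01,0,1],[0,0,0.02,0,1],[0,0,0.02,0,1]]}}

```text
time_s: 8.5
tool_pos: [0.5586, -0.0195, 0.1254]
tool_rot: [0.979, 0.204, -0.0, -0.0]
ft_force: [0.1, -0.6, -1.6]
finger_gap: 0.045
finger_force: 30.0
```

Emit:
{"method": "carry_out", "body": {"moves": [[0,0,0.01,0,1],[0,0,0.02,0,1],[0,0,0.02,0,1]]}}

```text
time_s: 8.8
tool_pos: [0.5589, -0.0194, 0.1243]
tool_rot: [0.979, 0.204, 0.0, 0.0]
ft_force: [-1.9, -0.5, 6.1]
finger_gap: 0.0452
finger_force: 30.0
```

Contact came at 0.1243, where 0.1245 was expected, with a small push towards −x. I'll ease back 1 mm and then open.

Emit:
{"method": "carry_out", "body": {"moves": [[-0.012,0,0,0,1],[-0.012,0,0,0,1]]}}

```text
time_s: 9.0
tool_pos: [0.5586, -0.0195, 0.1244]
tool_rot: [0.979, 0.204, 0.001, 0.0]
ft_force: [2.9, 2.4, 4.5]
finger_gap: 0.0453
finger_force: 30.0
```

Emit:
{"method": "carry_out", "body": {"moves": [[0,0,0,0,0.0],[0,0,0,0,-0.2],[0,0,0,0,-0.5],[0,0,0,0,-1],[0,0,0,0,-1],[0,0,0,0,-1],[0,0,0,0,-1]]}}

```text
time_s: 9.7
tool_pos: [0.5578, -0.0199, 0.1238]
tool_rot: [0.979, 0.204, -0.0, -0.0]
ft_force: [0.2, -0.7, 1.2]
finger_gap: 0.0914
finger_force: 0.0
```

```bash
python3 - <<'E'
from h import *
d=grab('side','s5');w=grab('wrist','w5')
s=readout.observe();p=s['tool_pos'];print(p,s['ft_force'],s['finger_gap'],s['time_s'])
im=np.zeros((400,800,3),np.uint8);im[:,:400]=cv2.resize(d['frame'][160:310,110:260,::-1],(400,400),interpolation=cv2.INTER_CUBIC)
im[:300,400:]=cv2.resize(w['frame'][:,:,::-1],(400,300),interpolation=cv2.INTER_AREA);cv2.imwrite('pics/c5.png',im)
E
```

```text
[ 0.55777647 -0.01989693  0.12383288] [ 0.54307927 -0.36339634  0.43324258] 0.09375651208239691 9.8
```

View pics/c5.png

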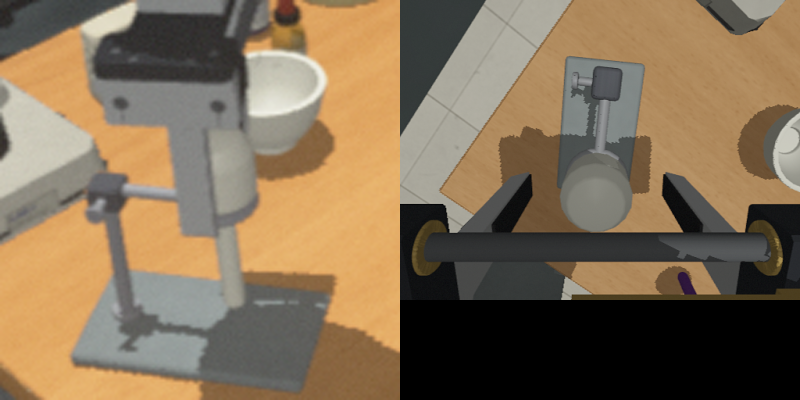

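The pestle sits seated and upright in the ring, with its head at wrist-crop px (596,190), midway between the open fingers. I'll pull straight up.

Emit:
{"method": "carry_out", "body": {"moves": [[0,0,-0.15,0,-1],[0,0,-0.4,0,-1],[0,0,-0.7,0,-1],[0,0,-0.98,0,-1],[0,0,-0.98,0,-1]]}}

```text
time_s: 10.3
tool_pos: [0.5593, -0.0198, 0.206]
tool_rot: [0.979, 0.204, 0.002, 0.001]
ft_force: [-0.3, 0.0, -0.8]
finger_gap: 0.0938
finger_force: 0.0
```

Emit:
{"method": "carry_out", "body": {"moves": [[0,0,-0.3,0,-1],[0,0,-0.6,0,-1],[0,0,-0.6,0,-1],[0,0,-0.6,0,-1],[0,0,-0.6,0,-1]]}}

```text
time_s: 10.8
tool_pos: [0.5573, -0.0199, 0.2495]
tool_rot: [0.979, 0.204, -0.001, -0.0]
ft_force: [-0.8, -0.0, 0.2]
finger_gap: 0.0937
finger_force: 0.0
```

```bash
python3 - <<'E'
from h import *
d=grab('side','s6')
s=readout.observe();print(s['tool_pos'],s['time_s'])
cv2.imwrite('pics/c6.png',cv2.resize(d['frame'][110:310,110:377,::-1],(800,600),interpolation=cv2.INTER_CUBIC))
E
```

```text
[ 0.55732941 -0.01989897  0.24939593] 10.85
```

View pics/c6.png

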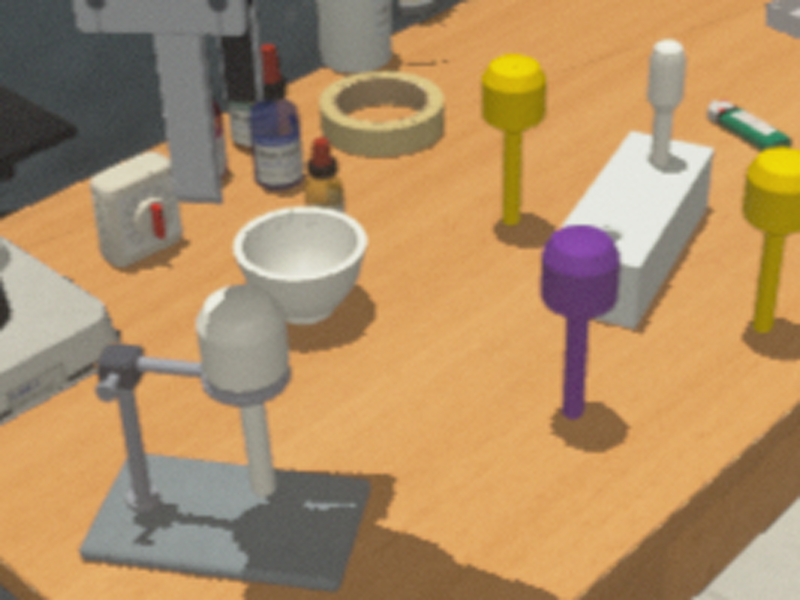

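The pestle hangs upright in the ring, with its head at (243,340). The slim pestle is still in the block, the mortar hasn't moved, and the gripper is clear of everything.

```bash
python3 -c "
from workcell import order
print(order.finish_job())"
```

```text
the job is handed in; nothing more can be done
None
```

The wide-headed pestle hangs upright in the ring, released with the gripper clear; the slim pestle is still in the block, the mortar was not touched, and the job was handed in at about 11 s (verdict not shown).

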